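# Set the optical cell home in the transmission gauge

## Task

Pick up the optical cell, touching only its solid metal parts and never its clear faces, and stand it upright in the open end of the gauge's channel, turned so that its clear faces look at the lamp and the receiver. Slide it along the channel, under the sprung jaw's pressure, until it meets the end stop's bolt, hold it pressed there for a second with about 10 N (never above 15 N), then let go so that it stays home against the stop. Do not knock the other things about.

Things in the scene. Friction and masses are not known exactly. Their poses are not given: they have to be found in the camera images.
- cell: Optical cell to be set: upright square column, dark metal and glass, 30 x 30 mm, 72 mm tall, 0.13-0.21 kg, on the grey mat. Origin at the centre of its underside, z up. The solid metal side plates are the faces at x = +-15 mm: hold it by these (18 to 58 mm up, 30 mm wide). Clear glass faces look along +-y. A half turn makes no difference.
- cell_ridge (a point): Top centre of the cell, 72 mm above its underside: the bright ridge on its cap, 6 mm wide, 4 mm high, runs along the cell's x, parallel to the clear faces. Foot (0 to 18 mm up) and cap (58 to 68 mm) are metal all round.
- cell_glass: The cell's two clear faces, 18 to 58 mm up (carried by the cell, same origin and axes). The fingers must not touch them.
- gauge: Transmission gauge, fixed: grey bed plate 190 x 250 mm (x, y), 25 mm thick; its top is the channel's floor. Origin in its underside, below the light path, on the channel's centre line. The channel runs along x; the light path along y at x = 0. Cell at home: centre at y = 0, touching the rail, its y axis along this y axis (either way round).
- light (a point): Middle of the light path, 67 mm above the gauge's origin, between lamp (white barrel, +y) and receiver (black barrel, -y). The barrels begin 49 mm to either side, reach out to 119 mm and up to 88 mm above the gauge's origin.
- entry (a point): Middle of the channel's open end, on its floor, 66 mm before the light path (gauge x = -66 mm, y = 0): set the cell down here, its centre at y = 0 to +3 mm, then slide it towards the gauge's +x. Here the channel has a wall on the -y side only.
- rail (a point): Middle of the fixed rail's inner face, at floor height (gauge x = -35, y = -15 mm). The straight steel rail is 16 mm high, 12 mm thick, and runs along x from gauge x = -95 to +25 mm.
- jaw (a joint): Travel in m of the sprung jaw, steel, 16 mm high, opposite the rail: 0 at rest, grows outwards (+y), at most 6 mm. At rest its straight face (gauge x = -22 to +20 mm) is at y = +13 mm, so the cell opens it 2 mm and feels about 3 N. Its lead-in flares to y = +22 mm at x = -42 mm. No entry from above. Polished: sliding the cell takes about 1 to 5 N, more if it is pressed down.
- stop: End stop: rigid block on the bed, 18 x 26 x 18 mm, axes as the gauge's. Origin on the lower edge of its front face (gauge x = +26, y = 0 mm). A locked square steel bolt, 14 mm wide, reaching 2 to 14 mm above the floor, sticks out of it towards the cell by 4 to 18 mm, set differently each time and not measured: feel for it. The cell is home when its foot lies on the bolt's face.
- feeler (a joint): Travel in m of the small brass feeler pin (5 mm across, 8 mm above the floor) that stands 4 mm out of the bolt's face: 0 when free, grows as the cell pushes it in (spring below 0.5 N), 0.004 when the cell's foot lies on the bolt.
- blank: Solid plain dark metal dummy block, 30 x 30 x 45 mm, no windows; leave it. Origin at the centre of its underside.
- lens_cap: Black lens cap, 40 mm across, 12 mm high; leave it. Origin at the centre of its underside.
- pin_gauge: Small steel pin gauge, 24 mm foot, 40 mm high; leave it. Origin at the centre of its underside.
- brush: Dusting brush lying on the table; leave it.
- objective: Dark microscope objective, 32 mm across, 48 mm high; leave it. Origin at the centre of its underside.
- cleaner: White cleaner bottle, 44 mm across, 100 mm high; leave it. Origin at the centre of its underside.
- screwdriver: Screwdriver lying on the table; leave it.
There are look-alikes about, which are no part of the job. What is shaped like the cell but orange is not meant.

How it is judged:
On the way, in this order (a step that is already met when the one before it is completed fails the run):
1. the cell stands upright on the channel floor, in the open end before the jaw, clear faces square to the light path (z of cell in the frame of gauge between 0.022 and 0.028 m and y of cell in the frame of gauge between -0.008 and 0.012 m and x of cell in the frame of gauge between -0.1 and -0.025 m and angle between the y axis of cell and the y axis of gauge, either way round below 0.2 rad and angle between cell's own z axis and vertical below 0.1 rad), for 0.1 s.
2. the cell is held pressed against the end stop with more than 5 N, for 0.4 s (contact force between cell and stop above 5 N and y of cell in the frame of gauge between -0.0025 and 0.0025 m and z of cell in the frame of gauge between 0.023 and 0.027 m and angle between the y axis of cell and the y axis of gauge, either way round below 0.06 rad and angle between cell's own z axis and vertical below 0.05 rad), for 0.4 s.
At the end, for the whole second after the job is handed in: the cell stands released and at rest on the channel floor (within 2 mm), upright within 0.05 rad, its foot within 1.8 mm of touching the stop's bolt (feeler pushed in beyond 2.2 mm) and within 2.5 mm of the channel's centre line, its clear faces square to the light path within 0.06 rad (value of joint feeler above 0.0022 m and y of cell in the frame of gauge between -0.0025 and 0.0025 m and z of cell in the frame of gauge between 0.023 and 0.027 m and angle between the y axis of cell and the y axis of gauge, either way round below 0.06 rad and angle between cell's own z axis and vertical below 0.05 rad and linear speed of cell below 0.01 m/s and not (contact force between the fingers and cell above 0.1 N)).
It fails at once if the cell is pressed against the end stop with more than 15 N (contact force between cell and stop above 15 N).
It fails at once if the fingers touch the clear faces (contact force between the fingers and cell_glass above 0.5 N).
It fails at once if the cell is tipped over (angle between cell's own z axis and vertical above 0.6 rad).
It fails at once if a bystander is moved by more than 25 mm (distance of any of blank, lens_cap, pin_gauge, brush, objective, cleaner, screwdriver from where it was at the start of the episode above 0.025 m).
It also fails if it takes over 67 s, if anything falls off the work surface, if the arm or the gripper's body presses on something with over 40 N, if the wrist force passes 120 N, or if a joint passes its speed limit or range.

## Robot

A 7-joint arm with a two-finger parallel gripper is mounted at the origin on the work surface. World frame = base frame: x ahead of the robot, y to its left, z up, the work surface at z = 0. Lengths are in m, angles in rad, forces in N, time in s.
With the tool pointing down it reaches from about 0.4 to 0.85 m from the base axis. Payload 10.4 kg.
Tool frame: the origin (TCP) lies on the centre line of the jaws, within the pads' length; the fingertips stand 22 mm ahead of it and the grasp point (between the pads) lies 3 mm ahead of it; z points along the fingers, y is the direction in which the jaws open and shut (so a half turn about z gives the same grasp; the last joint's range is limited). The gripper opens to 85 mm and grips with 20 to 120 N. Pads are 22 mm wide; open, the fingers measure 114 mm over their backs; the gripper's body (76 mm by 85 mm) begins 54 mm behind the grasp point. The pads swing forward as they close: fully open they stand 13 mm farther back than shut.
Start: joints at [-1.35, 0.332, -0.065, 1.46, 0.022, 1.35, -0.088], TCP at [0.151, 0.607, 0.253] pointing down, gripper open.
Joint ranges: [-2.6, 2.6], [-0.5, 2.12], [-1.47, 1.34], [0.16, 2.42], [-1.27, 4.41], [0.06, 2.06], [-2.6, 2.6]. Speed limits (rad/s): [2.22, 2.22, 2.79, 2.79, 3.14, 3.14, 3.14].

## Interface

Orientations are given as a unit quaternion [x, y, z, w].
In Python, from workcell import manip gives the robot as it stands. The module is installed in compiled form; this text tells all that it offers.
- The arm moves only by the shell command python3 -m crank 'ROWS' [FORCE]. ROWS is JSON, a list of rows, each a list of 3 entries, a list of its own where there are three numbers: the opening, from -1 (shut) to 1 (fully open), then the shift along the tool's x, y, z normalised to -1 to 1, where 1 is 80 mm, then the turn, a rotation vector about the tool's x, y, z normalised to -1 to 1, where 1 is pi/4 rad. In form: [[jaw, [tx, ty, tz], [ax, ay, az]], ...]. A call has exactly 5 rows; each row shifts and turns the commanded pose from where the row before left it, along the tool's axes as they then stand; what a row does not reach is not made up. A row lasts 1/10 s, in which the tool goes at most 50 mm and 8.59 degrees, less where a joint would pass 70% of its speed; a pose out of reach is approached as far as the arm can. A call with a number of a shift or a turn outside -1 to 1 is refused whole. A call with a gripper value outside its range is refused whole. The fingers move at their own pace and stop on an object; FORCE is the grip in N (left out, the last holds). Time passes only in rows, so rows that do not move let the fingers close, or fill a call up. It gives the time, the measured TCP pose, the force and the opening at its end, in the units of the state.
- manip.get_obs(): the state, without advancing time (a new reading comes with each control period).
- manip.camera(name): name is "scene" or "top"; returns the picture (480x640x3 uint8, blue, green, red); there is no depth.
- manip.camera_info(name): a dict with "K" (3x3 intrinsics, pixels), "camera_from_world" (4x4, takes a point from world to camera coordinates). Camera axes: x right, y down, z forward; pixel columns grow to the right and rows downward; lengths in m; the calibration is good to about 2 mm. A picture is of the moment at which its call begins. camera_info takes no time and is no camera call.
- manip.hand_in(): hands the job in, once; it reports no verdict.
The state is a dict: "clock": time; "joint_pos": joint angles; "joint_velocities": joint speeds; "tau": joint torques, N m; "position": TCP position; "ee_rot": TCP orientation; "ft_force": force on the tool from outside, world axes, zero at the start; "torque": the same for the moment, N m; "grip_width": opening from 0.0 (shut) to 1.0 (fully open).
Only numpy, scipy, OpenCV 4.12 (cv2) and the standard library are available. Lean on these libraries where they do the work, as an engineer would, in place of code of your own. Each camera call takes 0.05 s, during which the arm holds its last target.

## Working session

There is one attempt and no reset: what is moved stays moved. The work goes in short steps, Python scripts to look and compute and a shell command to move; the robot and the scene stay as the last step left them, time stands still between calls to the robot, and variables do not carry over. Pictures are saved under pics/ and viewed, and the job is handed in when it is done.

```bash
mkdir -p pics; python3 - <<'E'
from workcell import manip
import cv2,numpy as np
np.set_printoptions(precision=4,suppress=True)
for n in ("scene","top"):
    im=manip.camera(n); cv2.imwrite(f"pics/{n}0.png",im)
    i=manip.camera_info(n); print(n,np.array(i["K"]),np.array(i["camera_from_world"]))
o=manip.get_obs()
for k in o: print(k,np.array(o[k]))
E
```

```text
scene [[524.2299   0.     322.5177]
 [  0.     524.2299 235.9744]
 [  0.       0.       1.    ]] [[-0.43    0.9028  0.0097  0.2022]
 [ 0.6481  0.3162 -0.6928 -0.3346]
 [-0.6285 -0.2916 -0.7211  1.5504]
 [ 0.      0.      0.      1.    ]]
top [[452.8697   0.     320.4536]
 [  0.     452.8697 236.7612]
 [  0.       0.       1.    ]] [[ 0.0078 -0.9999  0.0136  0.037 ]
 [-0.9836 -0.0101 -0.1798  0.5526]
 [ 0.1799 -0.012  -0.9836  1.1236]
 [ 0.      0.      0.      1.    ]]
clock 0.1
joint_pos [-1.3496  0.3328 -0.0647  1.4609  0.0216  1.3499 -0.0885]
joint_velocities [-0.0015 -0.0016 -0.0001 -0.0021  0.0012 -0.0004  0.0004]
tau [  0.0007 -62.6743   0.0487 -39.2428   0.0163   0.0069  -0.    ]
position [0.1508 0.6062 0.2526]
ee_rot [ 0.1216  0.9926 -0.0007 -0.    ]
ft_force [-0.4789  0.3327  0.0735]
torque [ 0.0514 -0.0142 -0.0146]
grip_width 1.0023617666998
```

View pics/scene0.png

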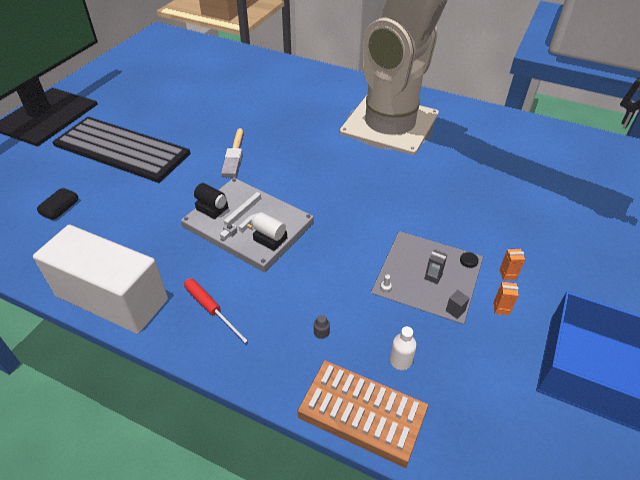

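View pics/top0.png

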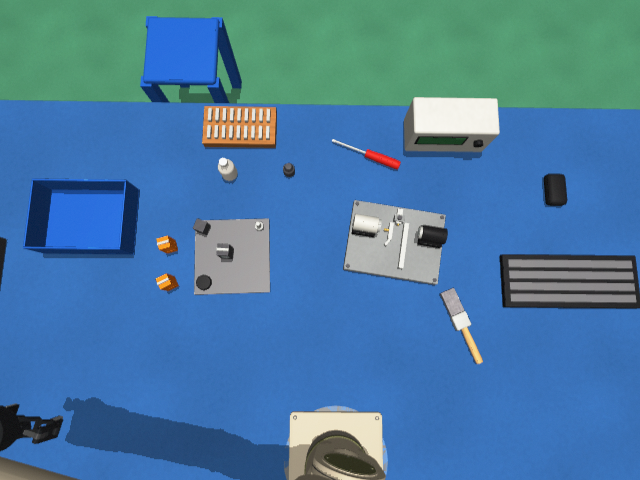

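In the scene view the gauge is near (248,222) and the mat near (430,277). Things that could pass for the cell:
- Grey/glass column: scene (436,266), top (225,251).
- Plain blank: scene (457,303), top (201,227).
- Orange look-alikes: scene (512,264) and (506,298).

The grey column with a bright ridge fits the description. I'll check it in close crops.

```bash
python3 - <<'E'
import cv2,numpy as np
s=cv2.imread("pics/scene0.png");t=cv2.imread("pics/top0.png")
def c(im,x,y,w,h,k): return cv2.resize(im[y:y+h,x:x+w],None,fx=k,fy=k,interpolation=cv2.INTER_CUBIC)
cv2.imwrite("pics/c1.png",np.hstack([c(s,410,240,50,50,8),c(t,200,226,50,50,8)]))
cv2.imwrite("pics/c2.png",c(t,335,190,120,100,6))
cv2.imwrite("pics/c3.png",c(s,175,170,145,105,5))
E
```

```text
(no output)
```

View pics/c1.png

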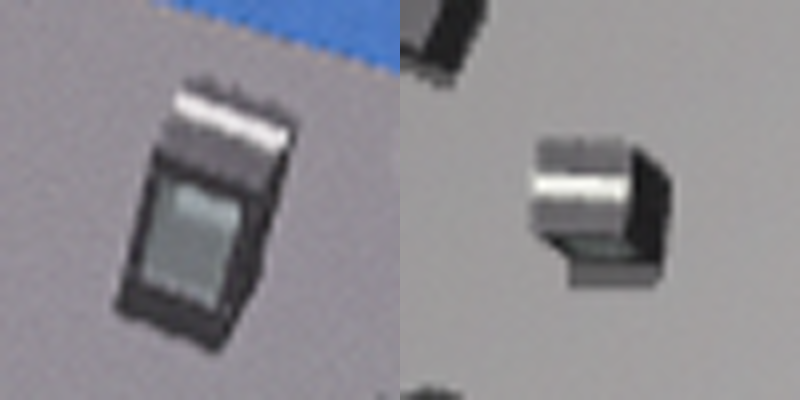

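View pics/c2.png

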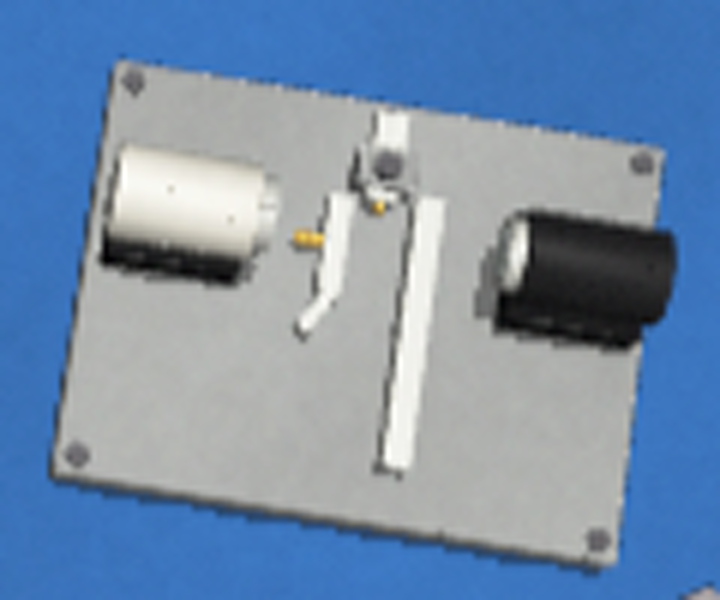

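View pics/c3.png

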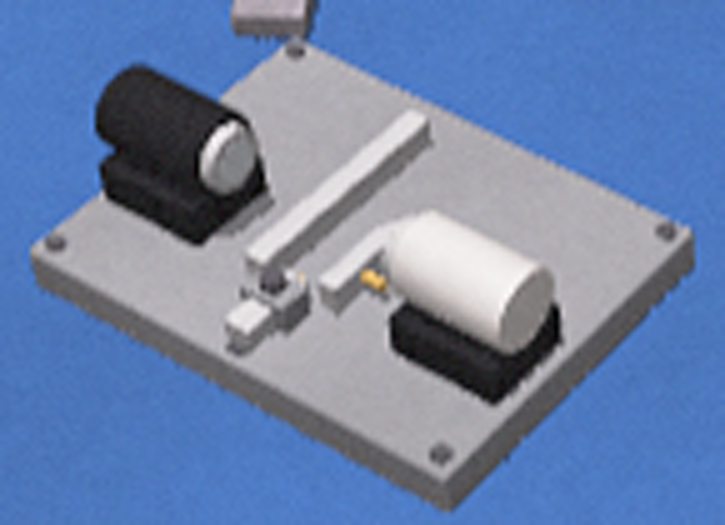

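```bash
python3 - <<'E'
import cv2,numpy as np
s=cv2.imread("pics/scene0.png");t=cv2.imread("pics/top0.png")
def c(im,x,y,w,h,k): return cv2.resize(im[y:y+h,x:x+w],None,fx=k,fy=k,interpolation=cv2.INTER_CUBIC)
cv2.imwrite("pics/d1.png",c(t,380,205,40,66,9))
cv2.imwrite("pics/d2.png",c(s,215,185,66,60,10))
E
```

```text
(no output)
```

View pics/d1.png

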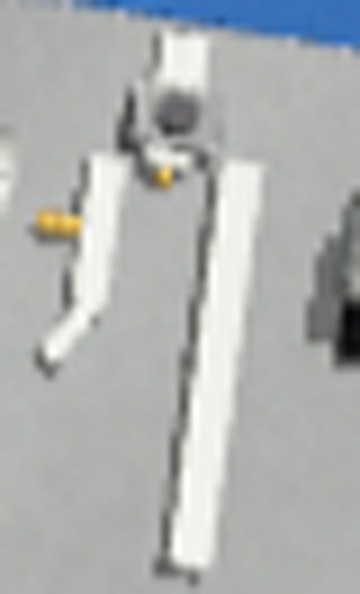

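View pics/d2.png

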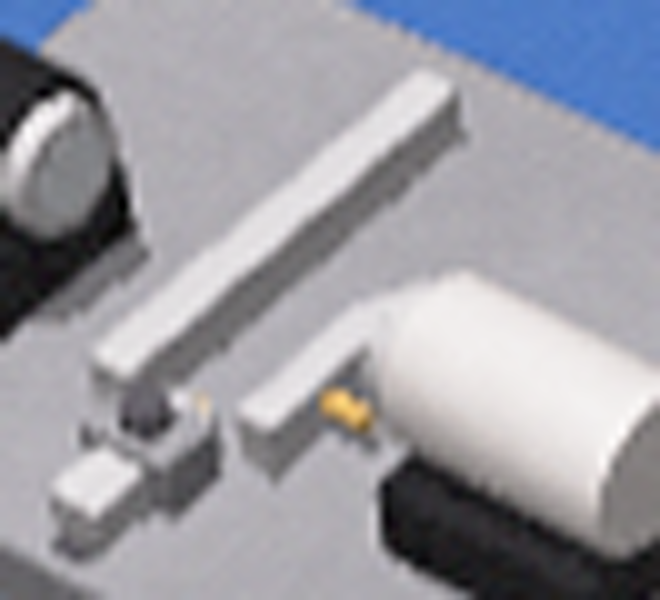

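```bash
cat > h.py <<'E'
from workcell import manip
import numpy as np
from scipy.optimize import least_squares
np.set_printoptions(precision=4,suppress=True)
CI={n:manip.camera_info(n) for n in("scene","top")}
def proj(n,P):
    K=np.array(CI[n]["K"]);T=np.array(CI[n]["camera_from_world"])
    q=np.atleast_2d(P)@T[:3,:3].T+T[:3,3]; q=q@K.T
    return q[:,:2]/q[:,2:]
def atz(n,uv,z):
    K=np.array(CI[n]["K"]);T=np.array(CI[n]["camera_from_world"]);R=T[:3,:3]
    c=-R.T@T[:3,3]; d=R.T@np.linalg.inv(K)@np.array([uv[0],uv[1],1.]); return c+d*(z-c[2])/d[2]
def px(uv,k,off): return (np.array(uv,float)+.5)/k-.5+np.array(off)
def rz(a): return np.array([[np.cos(a),-np.sin(a)],[np.sin(a),np.cos(a)]])
def fit(obs,x0):
    # obs: list (cam, localpoint, uv); pose x,y,yaw at z0=0
    def f(p,o=obs):
        r=[]
        for n,l,uv in o:
            w=np.r_[rz(p[2])@np.array(l[:2])+p[:2],l[2]]
            r.append(proj(n,w)[0]-uv)
        return np.ravel(r)
    s=least_squares(f,x0); return s.x,f(s.x).reshape(-1,2)
E
python3 - <<'E'
from h import *
rail=[(25,-15,41),(25,-27,41),(-95,-15,41),(-95,-27,41)]
t=[(221,160),(265,163),(170,567),(212,570)]
s=[(137,378),(93,352),(460,90),(418,68)]
ot=[("top",np.array(l)/1e3,px(u,9,(380,205))) for l,u in zip(rail,t)]
os_=[("scene",np.array(l)/1e3,px(u,10,(215,185))) for l,u in zip(rail,s)]
for o in (ot,os_,ot+os_):
    p,r=fit(o,[.6,-.1,-.1]); print(p,"\n",r)
for u in [(118,62),(664,150),(617,556),(52,466)]: print("top",atz("top",px(u,6,(335,190)),.025))
for u in [(447,490),(32,250),(295,38),(692,240)]: print("sc",atz("scene",px(u,5,(175,170)),.025))
# cell ridge
for n,a,b,o in (("scene",(178,102),(288,138),(410,240)),("top",(135,185),(230,185),(200,226))):
    A=atz(n,px(a,8,o),.072);B=atz(n,px(b,8,o),.072); d=A-B
    print(n,A,B,(A+B)/2,np.linalg.norm(d),np.arctan2(d[1],d[0]))
E
```

```text
[ 0.5723 -0.1599 -0.1492] 
 [[ 0.1347  0.0153]
 [-0.2399  0.392 ]
 [ 0.0865 -0.3945]
 [ 0.0163  0.0022]]
[ 0.5759 -0.16   -0.1367] 
 [[-0.2582 -0.1405]
 [ 0.1182  0.4076]
 [-0.0666 -0.3329]
 [ 0.2163  0.0307]]
[ 0.5739 -0.1603 -0.1435] 
 [[ 0.2469 -0.6394]
 [-0.1259 -0.2883]
 [ 0.4675 -1.0322]
 [ 0.3994 -0.6621]
 [ 0.0792 -0.7891]
 [ 0.4824 -0.2564]
 [ 0.4779 -0.7879]
 [ 0.7832 -0.4392]]
top [ 0.6585 -0.0484  0.025 ]
top [ 0.6207 -0.2924  0.025 ]
top [ 0.4394 -0.2643  0.025 ]
top [ 0.4763 -0.0186  0.025 ]
sc [ 0.6694 -0.0445  0.025 ]
sc [ 0.6264 -0.2918  0.025 ]
sc [ 0.4415 -0.2642  0.025 ]
sc [ 0.4851 -0.018   0.025 ]
scene [0.5129 0.2728 0.072 ] [0.5126 0.3023 0.072 ] [0.5127 0.2875 0.072 ] 0.029504710881237076 -1.557849784364144
top [0.515  0.3043 0.072 ] [0.5153 0.2745 0.072 ] [0.5151 0.2894 0.072 ] 0.029859216013216627 1.5807176173568722
```

```bash
python3 - <<'E'
from h import *
for n,u,z in (("blank",(201,226),.045),("cap",(204,283),.012),("pin",(259,225),.04)): print(n,atz("top",u,z))
for n,u,z in (("blank",(457,296),.045),("cap",(469,259),.012),("pin",(387,277),.04)): print(n,atz("scene",u,z))
# ridge triangulation: mid in both
a=(px((178,102),8,(410,240))+px((288,138),8,(410,240)))/2
b=(px((135,185),8,(200,226))+px((230,185),8,(200,226)))/2
s=least_squares(lambda P:np.r_[proj("scene",P)[0]-a,proj("top",P)[0]-b],[.514,.288,.07]); print(s.x,s.fun)
E
```

```text
blank [0.5785 0.3532 0.045 ]
cap [0.433  0.3455 0.012 ]
pin [0.5838 0.2032 0.04  ]
blank [0.5793 0.3503 0.045 ]
cap [0.4394 0.3457 0.012 ]
pin [0.5905 0.2054 0.04  ]
[0.5149 0.2883 0.0745] [ 0.2173  0.0041  0.2562 -0.0619]
```

```bash
python3 -m crank '[[1,[-0.44,-0.226,0.095],[0,0,0]],[1,[-0.44,-0.226,0.095],[0,0,0]],[1,[-0.44,-0.226,0.095],[0,0,0]],[1,[-0.44,-0.226,0.095],[0,0,0]],[1,[-0.44,-0.226,0.095],[0,0,0]]]' 30
python3 -m crank '[[1,[-0.44,-0.226,0.095],[0,0,0]],[1,[-0.44,-0.226,0.095],[0,0,0]],[1,[-0.44,-0.226,0.095],[0,0,0]],[1,[-0.44,-0.226,0.095],[0,0,0]],[1,[-0.44,-0.226,0.095],[0,0,0]]]'
python3 -m crank '[[1,[0,0,0],[0,0,-0.1]],[1,[0,0,0],[0,0,-0.1]],[1,[0,0,0],[0,0,-0.115]],[1,[0,0,0],[0,0,0]],[1,[0,0,0],[0,0,0]]]'
cat > nav.py <<'E'
import sys
from h import *
from scipy.spatial.transform import Rotation as R
def go(tgt,yang):
    o=manip.get_obs(); M=R.from_quat(o["ee_rot"]).as_matrix(); p=np.array(o["position"])
    d=M.T@(np.array(tgt)-p)
    ya=np.arctan2(M[1,1],M[0,1]); e=(yang-ya+np.pi/2)%np.pi-np.pi/2
    print("clock",o["clock"],"pos",p,"yang",ya,"zaxis",M[:,2],"F",np.array(o["ft_force"]),"w",o["grip_width"])
    print("shift norm",d/.08,"turn z norm",-e/(np.pi/4)); 
    # upright correction
    z=M.T@np.array([0,0,-1.]); print("tilt norm",np.cross([0,0,1],z)/(np.pi/4))
if __name__=="__main__":
    a=list(map(float,sys.argv[1:])); go(a[:3],a[3])
E
python3 nav.py .5145 .2885 .16 1.574
```

```text
clock: 0.6
position: [0.3008, 0.4749, 0.2147]
ee_rot: [0.122, 0.993, -0.0, -0.0]
ft_force: [0.7, 0.4, -0.4]
grip_width: 1.002
clock: 1.1
position: [0.4497, 0.3448, 0.1768]
ee_rot: [0.122, 0.993, -0.0, -0.0]
ft_force: [1.2, 1.2, 0.0]
grip_width: 1.002
clock: 1.6
position: [0.4487, 0.346, 0.1771]
ee_rot: [-0.001, 1.0, -0.0, -0.0]
ft_force: [-0.7, 0.8, -0.4]
grip_width: 1.002
clock 1.6 pos [0.4487 0.346  0.1771] yang 1.5718290803408086 zaxis [-0.0003 -0.0002 -1.    ] F [-0.6963  0.7643 -0.4079] w 1.001671687335909
shift norm [-0.822  -0.72    0.2137] turn z norm -0.002764100758525565
tilt norm [-0.0002 -0.0004  0.    ]
```

```bash
python3 -m crank '[[1,[-0.274,-0.24,0.071],[0,0,0]],[1,[-0.274,-0.24,0.071],[0,0,0]],[1,[-0.274,-0.24,0.071],[0,0,0]],[1,[0,0,0],[0,0,0]],[1,[0,0,0],[0,0,0]]]'
python3 nav.py .5145 .2885 .052 1.574
python3 - <<'E'
from h import *; import cv2
s=manip.camera("scene");t=manip.camera("top")
def c(im,x,y,w,h,k): return cv2.resize(im[y:y+h,x:x+w],None,fx=k,fy=k,interpolation=cv2.INTER_CUBIC)
cv2.imwrite("pics/e1.png",np.hstack([c(s,385,200,100,100,4),c(t,175,200,100,100,4)]))
E
```

```text
clock: 2.1
position: [0.5148, 0.2884, 0.16]
ee_rot: [-0.0, 1.0, -0.0, -0.0]
ft_force: [-0.9, 0.5, -0.4]
grip_width: 0.999
clock 2.1 pos [0.5148 0.2884 0.16  ] yang 1.571574776873245 zaxis [-0.0005 -0.0002 -1.    ] F [-0.9038  0.4833 -0.4456] w 0.9994707258841753
shift norm [0.0031 0.001  1.3499] turn z norm -0.003087889989790688
tilt norm [-0.0003 -0.0007  0.    ]
```

View pics/e1.png

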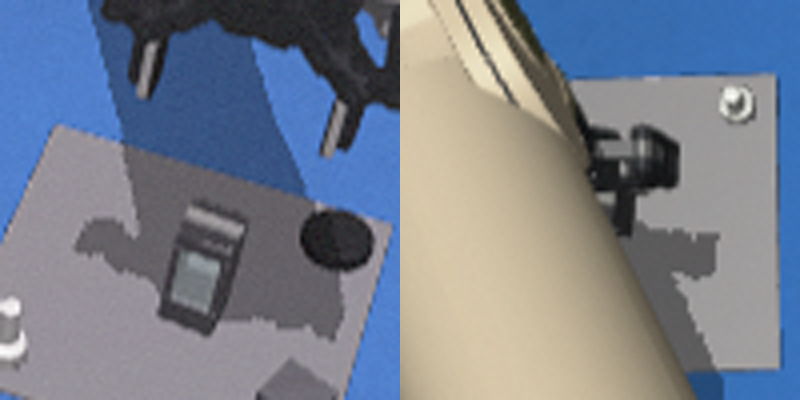

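The scene view shows the open fingers above and either side of the cell, with the ridge at crop (215,215). The arm hides the cell in the top view. Next I descend.

```bash
python3 -m crank '[[1,[0,0,0.27],[0,0,0]],[1,[0,0,0.27],[0,0,0]],[1,[0,0,0.27],[0,0,0]],[1,[0,0,0.27],[0,0,0]],[1,[0,0,0.27],[0,0,0]]]'
python3 nav.py .5145 .2885 .052 1.574
python3 - <<'E'
from h import *; import cv2
s=manip.camera("scene")
cv2.imwrite("pics/e2.png",cv2.resize(s[200:310,385:495],None,fx=5,fy=5,interpolation=cv2.INTER_CUBIC))
E
```

```text
clock: 2.7
position: [0.5139, 0.2902, 0.0518]
ee_rot: [-0.002, 1.0, 0.0, 0.0]
ft_force: [-0.4, -0.7, -0.1]
grip_width: 1.003
clock 2.7 pos [0.5139 0.2902 0.0518] yang 1.575674051811129 zaxis [ 0.0001  0.0009 -1.    ] F [-0.4461 -0.7365 -0.0642] w 1.003319123581761
shift norm [-0.0068 -0.0209 -0.0028] turn z norm 0.00213146896586483
tilt norm [ 0.0012  0.0001 -0.    ]
```

View pics/e2.png

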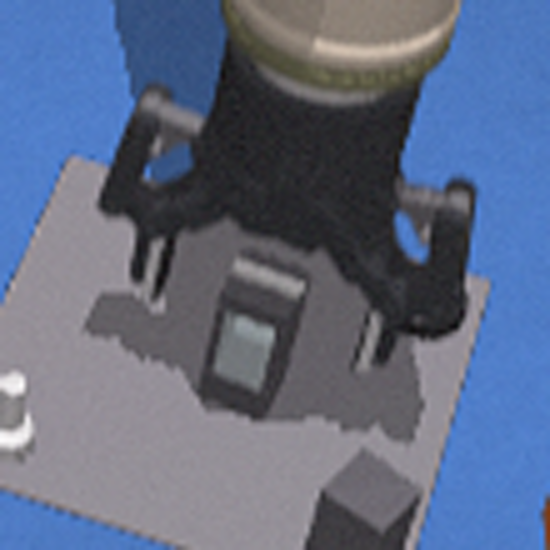

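```bash
python3 - <<'E'
from h import *
for P in ([.5145,.2885,.045],[.5145,.2885,.074],[.5145,.246,.043],[.5145,.331,.043]): print((proj("scene",P)[0]-[385,200]+.5)*5-.5)
E
python3 -m crank '[[0,[0,0,0],[0,0,0]],[0,[0,0,0],[0,0,0]],[0,[0,0,0],[0,0,0]],[-0.2,[0,0,0],[0,0,0]],[-0.2,[0,0,0],[0,0,0]]]' 30
python3 nav.py .5145 .2885 .052 1.574
```

```text
[260.5423 320.8258]
[272.1791 275.1598]
[164.0189 291.0179]
[357.6509 357.5474]
clock: 3.25
position: [0.5151, 0.289, 0.053]
ee_rot: [-0.002, 1.0, 0.0, 0.0]
ft_force: [-0.5, 0.8, -0.4]
grip_width: 0.4
clock 3.25 pos [0.5151 0.289  0.053 ] yang 1.5743286260779783 zaxis [ 0.0009  0.0007 -1.    ] F [-0.4527  0.8023 -0.4164] w 0.4004637925244806
shift norm [ 0.0074 -0.0061  0.0122] turn z norm 0.00041841971791310815
tilt norm [ 0.0009  0.0011 -0.    ]
```

```bash
python3 -m crank '[[-1,[0,0,0],[0,0,0]],[-1,[0,0,0],[0,0,0]],[-1,[0,0,0],[0,0,0]],[-1,[0,0,0],[0,0,0]],[-1,[0,0,0],[0,0,0]]]' 40
python3 -m crank '[[-1,[0,0,0],[0,0,0]],[-1,[0,0,-0.15],[0,0,0]],[-1,[0,0,-0.35],[0,0,0]],[-1,[0,0,-0.35],[0,0,0]],[-1,[0,0,-0.35],[0,0,0]]]'
python3 nav.py .5145 .2885 .15 1.574
python3 - <<'E'
from h import *; import cv2
s=manip.camera("scene")
cv2.imwrite("pics/e3.png",cv2.resize(s[170:310,370:510],None,fx=4,fy=4,interpolation=cv2.INTER_CUBIC))
E
```

```text
clock: 3.75
position: [0.515, 0.289, 0.0529]
ee_rot: [-0.002, 1.0, 0.0, 0.0]
ft_force: [-1.5, -0.3, 5.3]
grip_width: 0.347
clock: 4.25
position: [0.5145, 0.2884, 0.1497]
ee_rot: [-0.002, 1.0, -0.0, -0.0]
ft_force: [0.5, 0.5, -1.1]
grip_width: 0.343
clock 4.25 pos [0.5145 0.2884 0.1497] yang 1.5741728578757126 zaxis [-0.0003 -0.0003 -1.    ] F [ 0.453   0.5318 -1.0728] w 0.3434399399435643
shift norm [ 0.0005  0.0007 -0.0037] turn z norm 0.00022008948297610746
tilt norm [-0.0004 -0.0004  0.    ]
```

View pics/e3.png

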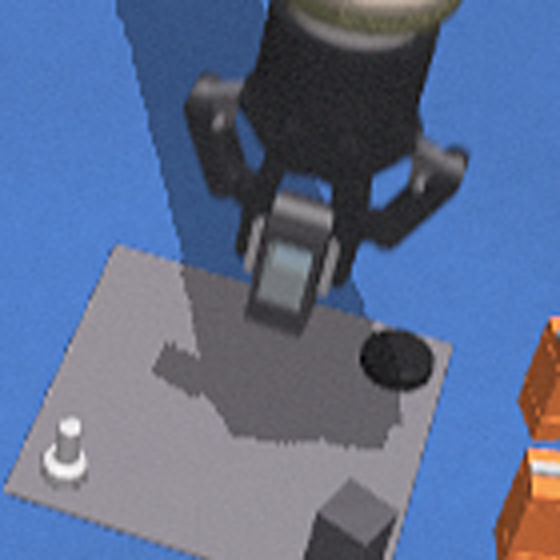

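The cell hangs upright between the fingers on its metal plates; the glass faces the camera at crop (285,275). Next: carry it to the gauge.

```bash
python3 -m crank '[[-1,[0,-0.3,-0.05],[0,0,0]],[-1,[0,-0.54,-0.05],[0,0,0]],[-1,[0,-0.54,0],[0,0,0]],[-1,[0,-0.54,0],[0,0,0]],[-1,[0,-0.54,0],[0,0,0]]]'
python3 -m crank '[[-1,[0,-0.54,0],[0,0,0]],[-1,[0,-0.54,0],[0,0,0]],[-1,[0,-0.54,0],[0,0,0]],[-1,[0,-0.54,0],[0,0,0]],[-1,[0,-0.54,0],[0,0,0]]]'
python3 -m crank '[[-1,[0,-0.3,0],[0,0,0.18]],[-1,[0,0,0],[0,0,0.18]],[-1,[0,0,0],[0,0,0.18]],[-1,[0,0,0],[0,0,0.18]],[-1,[0,0,0],[0,0,0.18]]]'
python3 -m crank '[[-1,[0,0,0],[0,0,0.18]],[-1,[0,0,0],[0,0,0.18]],[-1,[0,0,0],[0,0,0.18]],[-1,[0,0,0],[0,0,0.18]],[-1,[0,0,0],[0,0,0.18]]]'
python3 nav.py .509 -.149 .16 -.147
```

```text
clock: 4.8
position: [0.5151, 0.0902, 0.1567]
ee_rot: [-0.002, 1.0, 0.0, 0.0]
ft_force: [0.2, 0.0, -1.2]
grip_width: 0.351
clock: 5.3
position: [0.5159, -0.1258, 0.1567]
ee_rot: [-0.002, 1.0, 0.0, 0.0]
ft_force: [0.3, -0.4, -1.9]
grip_width: 0.343
clock: 5.8
position: [0.5161, -0.1481, 0.1565]
ee_rot: [0.347, 0.938, 0.0, -0.0]
ft_force: [-0.5, -0.5, -1.9]
grip_width: 0.348
clock: 6.3
position: [0.5162, -0.148, 0.1565]
ee_rot: [0.65, 0.76, 0.0, -0.0]
ft_force: [-0.4, 0.1, -1.1]
grip_width: 0.347
clock 6.3 pos [ 0.5162 -0.148   0.1565] yang 0.1547514607997848 zaxis [-0.      0.0004 -1.    ] F [-0.4002  0.0725 -1.1102] w 0.34737828908352564
shift norm [ 0.0014 -0.0903 -0.0437] turn z norm 0.3842018925718884
tilt norm [ 0.     -0.0006  0.    ]
```

```bash
python3 -m crank '[[-1,[0,-0.09,0],[0,0,0.15]],[-1,[0,0,0],[0,0,0.15]],[-1,[0,0,0],[0,0,0.084]],[-1,[0,0,0],[0,0,0]],[-1,[0,0,0],[0,0,0]]]'
python3 nav.py .509 -.149 .11 -.147
python3 - <<'E'
from h import *; import cv2
s=manip.camera("scene");t=manip.camera("top")
cv2.imwrite("pics/f1.png",np.hstack([cv2.resize(s[160:280,180:280],None,fx=4,fy=4),cv2.resize(t[180:300,340:440],None,fx=4,fy=4)]))
E
```

```text
clock: 6.8
position: [0.5092, -0.1491, 0.1564]
ee_rot: [0.754, 0.656, 0.0, -0.0]
ft_force: [-0.6, 0.3, -0.7]
grip_width: 0.346
clock 6.8 pos [ 0.5092 -0.1491  0.1564] yang -0.13866035950289926 zaxis [ 0.0001  0.0003 -1.    ] F [-0.5903  0.3005 -0.6796] w 0.346468259224005
shift norm [ 0.0008 -0.0026  0.5802] turn z norm 0.010618360069783532
tilt norm [ 0.     -0.0004  0.    ]
```

View pics/f1.png

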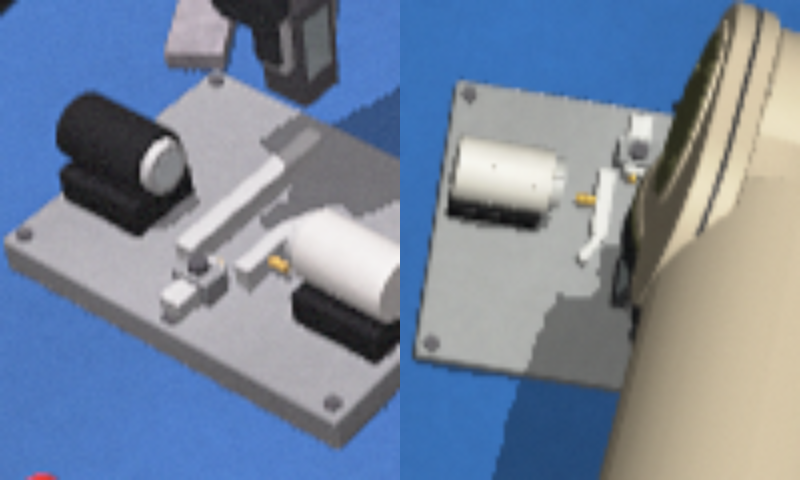

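```bash
python3 -m crank '[[-1,[0,0,0.2],[0,0,0.01]],[-1,[0,0,0.2],[0,0,0]],[-1,[0,0,0.2],[0,0,0]],[-1,[0,0,0.05],[0,0,0]],[-1,[0,0,0],[0,0,0]]]'
python3 nav.py .509 -.149 .076 -.147
python3 - <<'E'
from h import *; import cv2
s=manip.camera("scene")
cv2.imwrite("pics/f2.png",cv2.resize(s[160:250,200:290],None,fx=6,fy=6,interpolation=cv2.INTER_CUBIC))
E
```

```text
clock: 7.4
position: [0.5089, -0.1493, 0.104]
ee_rot: [0.758, 0.653, -0.0, -0.0]
ft_force: [-0.1, -0.0, -1.4]
grip_width: 0.349
clock 7.4 pos [ 0.5089 -0.1493  0.104 ] yang -0.14828471447655273 zaxis [-0.0011 -0.0001 -1.    ] F [-0.1274 -0.0097 -1.3904] w 0.3487883323449994
shift norm [0.0036 0.0008 0.3498] turn z norm -0.00163574927524057
tilt norm [-0.0014  0.0003  0.    ]
```

View pics/f2.png

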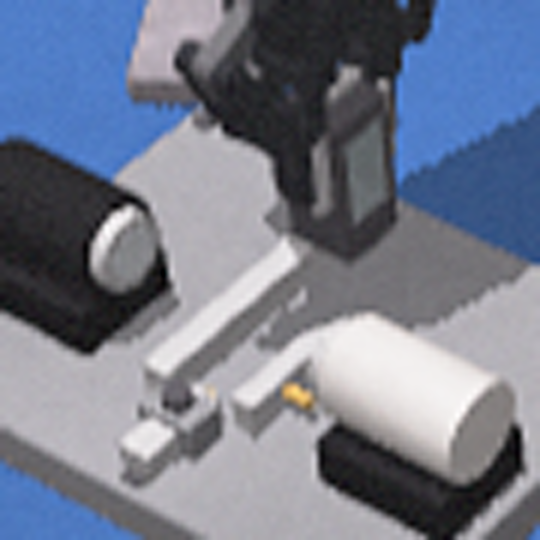

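```bash
python3 - <<'E'
from h import *
p=np.array([.5089,-.1493]);R=rz(-.148)
for z in (.053,.071):
  for l in ((15,-15),(15,15),(-15,15)):
    w=np.r_[p+R@(np.array(l)/1e3),z]; print(z,l,(proj("scene",w)[0]-[200,160]+.5)*6-.5)
g=np.array([.574,-.160]);a=-.147
for g,a in (((.574,-.160),-.147),((.5759,-.16),-.137)):
  for l in ((25,-15,41),(25,-27,41),(-95,-27,41),(-95,-15,41)):
    w=np.r_[np.array(g)+rz(a)@(np.array(l[:2])/1e3),l[2]/1e3]; print(l,(proj("scene",w)[0]-[200,160]+.5)*6-.5)
E
python3 - <<'E'
import cv2
s=cv2.imread("pics/f2.png"); cv2.imwrite("pics/f3.png",cv2.resize(s[160:400,120:420],None,fx=2.6,fy=2.4,interpolation=cv2.INTER_CUBIC))
E
```

```text
0.053 (15, -15) [299.5883 239.1079]
0.053 (15, 15) [359.5708 268.5982]
0.053 (-15, 15) [407.4033 225.9778]
0.071 (15, -15) [295.3791 204.6229]
0.071 (15, 15) [355.966  234.1037]
0.071 (-15, 15) [404.356  191.5205]
(25, -15, 41) [173.0117 372.1044]
(25, -27, 41) [149.1012 359.6348]
(-95, -27, 41) [346.7054 188.5126]
(-95, -15, 41) [370.0169 199.6821]
(25, -15, 41) [170.5441 375.7437]
(25, -27, 41) [146.4074 363.4281]
(-95, -27, 41) [342.0506 190.7968]
(-95, -15, 41) [365.549  201.8195]
```

View pics/f3.png

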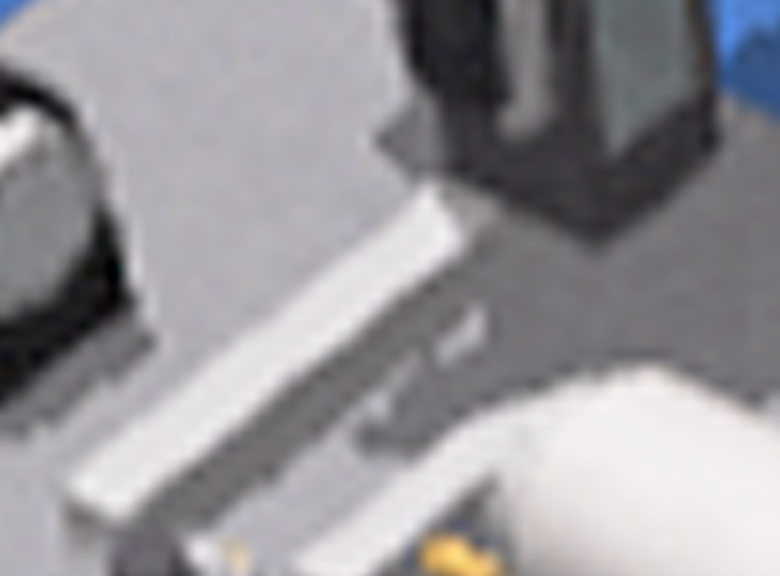

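```bash
python3 - <<'E'
from h import *
rail=[(25,-15,41),(25,-27,41),(-95,-15,41),(-95,-27,41)]
s=[(137,378),(93,352),(460,90),(418,68)]
for b in ((1.65,1.2),(1.65,.6),(1.65,0)):
  o=[("scene",np.array(l)/1e3,px(u,10,(215,185))+b) for l,u in zip(rail,s)]
  p,r=fit(o,[.6,-.1,-.1]); d=rz(p[2]).T@(np.array([.5089,-.1493])-p[:2]); print(p,"cell in gauge",d)
E
```

```text
[ 0.5778 -0.1545 -0.1385] cell in gauge [-0.0689 -0.0044]
[ 0.576  -0.1555 -0.1386] cell in gauge [-0.0673 -0.0031]
[ 0.5743 -0.1566 -0.1387] cell in gauge [-0.0657 -0.0018]
```

By the scene image the held cell's foot is about 2 to 5 mm too far towards the rail: its corner is at f2 (350,260), against (360,269) predicted. I'll shift +y by 5 mm, set down, then feel for the rail.

```bash
python3 -m crank '[[-1,[0.06,0,0],[0,0,0]],[-1,[0.005,0,0.1],[0,0,0]],[-1,[0,0,0.1],[0,0,0]],[-1,[0,0,0.05],[0,0,0]],[-1,[0,0,0],[0,0,0]]]'
python3 nav.py .509 -.149 .076 -.147
python3 - <<'E'
from h import *; import cv2
s=manip.camera("scene")
cv2.imwrite("pics/f4.png",cv2.resize(s[180:245,205:275],None,fx=9,fy=9,interpolation=cv2.INTER_CUBIC))
E
```

```text
clock: 7.95
position: [0.5095, -0.144, 0.0834]
ee_rot: [0.758, 0.653, -0.001, -0.0]
ft_force: [-0.5, 0.7, -2.7]
grip_width: 0.346
clock 7.95 pos [ 0.5095 -0.144   0.0834] yang -0.14884163608378917 zaxis [-0.0015 -0.     -1.    ] F [-0.4826  0.6754 -2.6508] w 0.34607145912525317
shift norm [-0.0622  0.0037  0.0924] turn z norm -0.0023448438888915807
tilt norm [-0.0019  0.0003  0.    ]
```

View pics/f4.png

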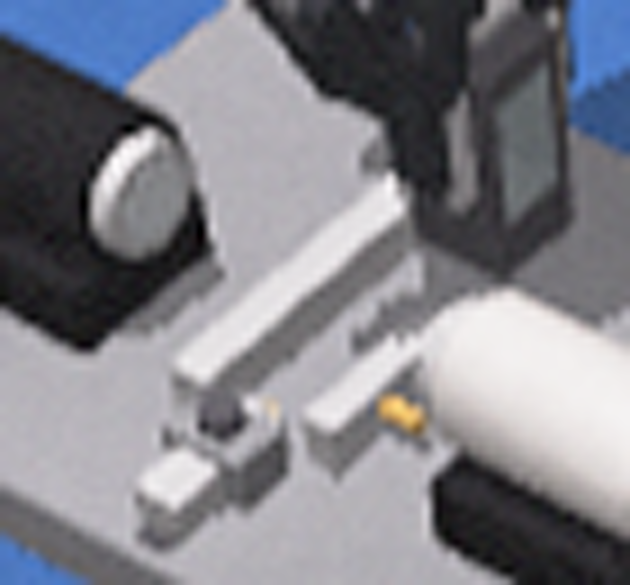

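The foot's left corner (420,235) is now just on the channel side of the rail's inner edge (408,205). It went below the rail's top with no contact. Lowering gently.

```bash
python3 -m crank '[[-1,[0,0,0.02],[0,0,0]],[-1,[0,0,0.02],[0,0,0]],[-1,[0,0,0.02],[0,0,0]],[-1,[0,0,0],[0,0,0]],[-1,[0,0,0],[0,0,0]]]'
python3 -m crank '[[-1,[0,0,0.01],[0,0,0]],[-1,[0,0,0.01],[0,0,0]],[-1,[0,0,0],[0,0,0]],[-1,[0,0,0],[0,0,0]],[-1,[0,0,0],[0,0,0]]]'
```

```text
clock: 8.5
position: [0.51, -0.144, 0.0795]
ee_rot: [0.758, 0.653, 0.0, -0.0]
ft_force: [0.6, 0.1, -2.2]
grip_width: 0.349
clock: 9.0
position: [0.51, -0.144, 0.0779]
ee_rot: [0.758, 0.653, 0.0, -0.0]
ft_force: [-0.6, 0.1, -2.4]
grip_width: 0.343
```

```bash
python3 -m crank '[[-1,[0,0,0.01],[0,0,0]],[-1,[0,0,0],[0,0,0]],[-1,[0,0,0],[0,0,0]],[-1,[0,0,0],[0,0,0]],[-1,[0,0,0],[0,0,0]]]'
python3 -m crank '[[-1,[0,0,0.01],[0,0,0]],[-1,[0,0,0],[0,0,0]],[-1,[0,0,0],[0,0,0]],[-1,[0,0,0],[0,0,0]],[-1,[0,0,0],[0,0,0]]]'
```

```text
clock: 9.5
position: [0.51, -0.144, 0.0771]
ee_rot: [0.758, 0.653, 0.0, -0.0]
ft_force: [-0.6, 0.6, -1.4]
grip_width: 0.354
clock: 10.0
position: [0.51, -0.144, 0.0762]
ee_rot: [0.758, 0.653, 0.0, -0.0]
ft_force: [-1.5, 0.3, -1.7]
grip_width: 0.346
```

```bash
python3 -m crank '[[-1,[0,0,0.01],[0,0,0]],[-1,[0,0,0],[0,0,0]],[-1,[0,0,0],[0,0,0]],[-1,[0,0,0],[0,0,0]],[-1,[0,0,0],[0,0,0]]]'
python3 -m crank '[[-1,[0,0,0.01],[0,0,0]],[-1,[0,0,0],[0,0,0]],[-1,[0,0,0],[0,0,0]],[-1,[0,0,0],[0,0,0]],[-1,[0,0,0],[0,0,0]]]'
```

```text
clock: 10.5
position: [0.51, -0.144, 0.0754]
ee_rot: [0.758, 0.653, 0.0, -0.0]
ft_force: [-0.6, -0.1, -1.4]
grip_width: 0.347
clock: 11.0
position: [0.51, -0.144, 0.0747]
ee_rot: [0.758, 0.653, 0.0, -0.0]
ft_force: [0.3, 1.3, -2.0]
grip_width: 0.346
```

```bash
for i in 1; do python3 -m crank '[[-1,[0,0,0.008],[0,0,0]],[-1,[0,0,0],[0,0,0]],[-1,[0,0,0],[0,0,0]],[-1,[0,0,0],[0,0,0]],[-1,[0,0,0],[0,0,0]]]'; done
python3 -m crank '[[-1,[0,0,0.008],[0,0,0]],[-1,[0,0,0],[0,0,0]],[-1,[0,0,0],[0,0,0]],[-1,[0,0,0],[0,0,0]],[-1,[0,0,0],[0,0,0]]]'
```

```text
clock: 11.5
position: [0.51, -0.144, 0.074]
ee_rot: [0.758, 0.653, 0.0, -0.0]
ft_force: [-0.5, -0.3, -1.8]
grip_width: 0.347
clock: 12.0
position: [0.5102, -0.1441, 0.0739]
ee_rot: [0.758, 0.653, 0.0, 0.0]
ft_force: [-2.1, 1.2, 6.0]
grip_width: 0.345
```

```bash
python3 -m crank '[[-1,[0,0,-0.006],[0,0,0]],[-1,[0,0,0],[0,0,0]],[-1,[0,0,0],[0,0,0]],[-1,[0,0,0],[0,0,0]],[-1,[0,0,0],[0,0,0]]]'
python3 -m crank '[[-1,[-0.01,0,0],[0,0,0]],[-1,[-0.01,0,0],[0,0,0]],[-1,[0,0,0],[0,0,0]],[-1,[0,0,0],[0,0,0]],[-1,[0,0,0],[0,0,0]]]'; python3 nav.py .509 -.149 .076 -.147
python3 -m crank '[[-1,[-0.01,0,0],[0,0,0]],[-1,[0,0,0],[0,0,0]],[-1,[0,0,0],[0,0,0]],[-1,[0,0,0],[0,0,0]],[-1,[0,0,0],[0,0,0]]]'
```

```text
clock: 12.5
position: [0.5101, -0.1441, 0.0739]
ee_rot: [0.758, 0.653, 0.0, 0.0]
ft_force: [-0.6, 0.2, 2.1]
grip_width: 0.347
clock: 13.0
position: [0.5099, -0.1456, 0.0739]
ee_rot: [0.758, 0.653, 0.0, 0.0]
ft_force: [0.5, 0.4, 2.3]
grip_width: 0.347
clock 13.0 pos [ 0.5099 -0.1456  0.0739] yang -0.14871649703558548 zaxis [ 0.0004  0.     -1.    ] F [0.5492 0.4375 2.2919] w 0.3472776583532311
shift norm [-0.0433 -0.0053 -0.026 ] turn z norm -0.00218551190412802
tilt norm [ 0.0004 -0.0001  0.    ]
clock: 13.5
position: [0.5097, -0.1464, 0.0739]
ee_rot: [0.758, 0.653, 0.0, 0.0]
ft_force: [0.4, 1.6, 4.3]
grip_width: 0.348
```

```bash
python3 -m crank '[[-1,[-0.01,0,0],[0,0,0]],[-1,[0,0,0],[0,0,0]],[-1,[0,0,0],[0,0,0]],[-1,[0,0,0],[0,0,0]],[-1,[0,0,0],[0,0,0]]]'
python3 -m crank '[[-1,[-0.008,0,0],[0,0,0]],[-1,[0,0,0],[0,0,0]],[-1,[0,0,0],[0,0,0]],[-1,[0,0,0],[0,0,0]],[-1,[0,0,0],[0,0,0]]]'
```

```text
clock: 14.0
position: [0.5096, -0.1472, 0.0739]
ee_rot: [0.758, 0.653, 0.0, 0.0]
ft_force: [0.3, 1.8, 4.7]
grip_width: 0.345
clock: 14.5
position: [0.5095, -0.1478, 0.0739]
ee_rot: [0.758, 0.653, 0.0, 0.0]
ft_force: [-0.1, 0.8, 5.1]
grip_width: 0.348
```

```bash
python3 -m crank '[[-1,[-0.008,0,-0.003],[0,0,0]],[-1,[0,0,0],[0,0,0]],[-1,[0,0,0],[0,0,0]],[-1,[0,0,0],[0,0,0]],[-1,[0,0,0],[0,0,0]]]'
python3 -m crank '[[-1,[-0.008,0,0],[0,0,0]],[-1,[0,0,0],[0,0,0]],[-1,[0,0,0],[0,0,0]],[-1,[0,0,0],[0,0,0]],[-1,[0,0,0],[0,0,0]]]'
```

```text
clock: 15.0
position: [0.5091, -0.1486, 0.0739]
ee_rot: [0.758, 0.653, -0.0, -0.0]
ft_force: [0.4, 0.5, 1.6]
grip_width: 0.347
clock: 15.5
position: [0.5091, -0.149, 0.0739]
ee_rot: [0.758, 0.653, -0.0, -0.0]
ft_force: [-0.5, 1.3, -0.2]
grip_width: 0.351
```

```bash
python3 -m crank '[[-1,[-0.008,0,0],[0,0,0]],[-1,[0,0,0],[0,0,0]],[-1,[0,0,0],[0,0,0]],[-1,[0,0,0],[0,0,0]],[-1,[0,0,0],[0,0,0]]]'
python3 nav.py .509 -.149 .076 -.147
```

```text
clock: 16.0
position: [0.5091, -0.1491, 0.074]
ee_rot: [0.758, 0.653, 0.0, -0.0]
ft_force: [-0.8, 4.9, 0.6]
grip_width: 0.349
clock 16.0 pos [ 0.5091 -0.1491  0.074 ] yang -0.1482037498286731 zaxis [-0.0004  0.0009 -1.    ] F [-0.8067  4.8789  0.5703] w 0.3494162180241634
shift norm [ 0.0008 -0.0012 -0.0255] turn z norm -0.0015326618838349174
tilt norm [-0.0007 -0.001   0.    ]
```

```bash
python3 - <<'E'
from h import *; import cv2
s=manip.camera("scene")
cv2.imwrite("pics/f5.png",cv2.resize(s[180:245,205:275],None,fx=9,fy=9,interpolation=cv2.INTER_CUBIC))
E
```

```text
(no output)
```

View pics/f5.png

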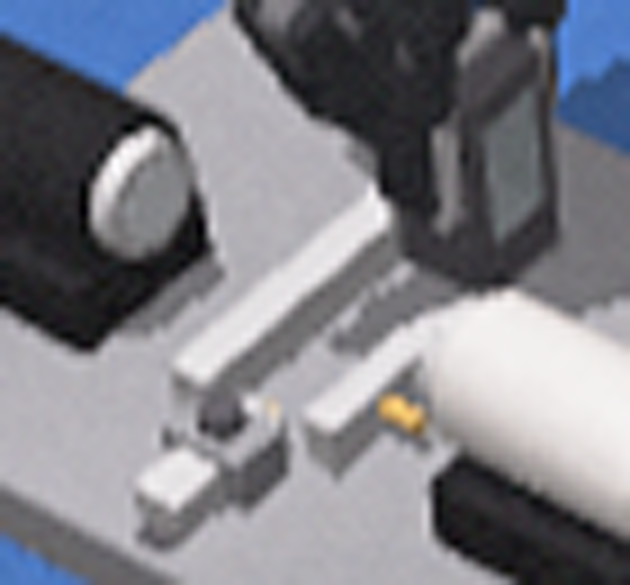

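Contact with the rail is felt (Fy ≈ 4.9 N). The picture shows the foot against the rail's inner face near (400,260), upright and square. Now sliding in +x, with forces expressed in the gauge frame.

```bash
cat > fg.py <<'E'
from h import *
o=manip.get_obs();f=np.array(o["ft_force"]);p=np.array(o["position"]);R=rz(-.148)
print("t",o["clock"],"Fg",R.T@f[:2],f[2],"d",R.T@(p[:2]-[.5091,-.1491])*1e3,"z",p[2],"q",np.array(o["ee_rot"]))
E
python3 -m crank '[[-1,[0.006,0.04,0],[0,0,0]],[-1,[0,0.04,0],[0,0,0]],[-1,[0,0.04,0],[0,0,0]],[-1,[0,0,0],[0,0,0]],[-1,[0,0,0],[0,0,0]]]' >/dev/null; python3 fg.py
python3 -m crank '[[-1,[0,0.04,0],[0,0,0]],[-1,[0,0.04,0],[0,0,0]],[-1,[0,0.04,0],[0,0,0]],[-1,[0,0,0],[0,0,0]],[-1,[0,0,0],[0,0,0]]]' >/dev/null; python3 fg.py
```

```text
t 16.55 Fg [1.5831 4.282 ] -2.3419866469561463 d [10.1895 -0.0138] z 0.07404704684726107 q [0.7576 0.6527 0.0002 0.0003]
t 17.05 Fg [1.7278 4.2254] -3.1737540436686347 d [19.8237 -0.0785] z 0.07411408357781893 q [0.7576 0.6527 0.0003 0.0003]
```

```bash
python3 -m crank '[[-1,[0.005,0.03,0],[0,0,0]],[-1,[0,0.03,0],[0,0,0]],[-1,[0,0.03,0],[0,0,0]],[-1,[0,0.03,0],[0,0,0]],[-1,[0,0,0],[0,0,0]]]' >/dev/null; python3 fg.py
python3 -m crank '[[-1,[0,0.03,0],[0,0,0]],[-1,[0,0.03,0],[0,0,0]],[-1,[0,0.03,0],[0,0,0]],[-1,[0,0,0],[0,0,0]],[-1,[0,0,0],[0,0,0]]]' >/dev/null; python3 fg.py
```

```text
t 17.55 Fg [-2.8602  1.9229] -0.11426408763525209 d [28.6386 -0.0738] z 0.07394745135067238 q [ 0.7578  0.6525 -0.0005 -0.0004]
t 18.05 Fg [-0.0695  0.7292] -3.7323337463833366 d [36.4831 -0.0447] z 0.07403496003132994 q [0.7577 0.6526 0.0001 0.0004]
```

```bash
python3 -m crank '[[-1,[0,0.025,0],[0,0,0]],[-1,[0,0.025,0],[0,0,0]],[-1,[0,0.025,0],[0,0,0]],[-1,[0,0,0],[0,0,0]],[-1,[0,0,0],[0,0,0]]]' >/dev/null; python3 fg.py
python3 -m crank '[[-1,[0,0.025,0],[0,0,0]],[-1,[0,0.025,0],[0,0,0]],[-1,[0,0.025,0],[0,0,0]],[-1,[0,0,0],[0,0,0]],[-1,[0,0,0],[0,0,0]]]' >/dev/null; python3 fg.py
python3 - <<'E'
from h import *; import cv2
s=manip.camera("scene")
cv2.imwrite("pics/f6.png",cv2.resize(s[180:245,205:275],None,fx=9,fy=9,interpolation=cv2.INTER_CUBIC))
E
```

```text
t 18.55 Fg [ 0.3783 -0.6354] -2.9694878610064785 d [42.5289 -0.0129] z 0.07415403673332553 q [0.7577 0.6525 0.0001 0.0004]
t 19.05 Fg [ 0.7975 -1.6545] -2.4392288165553353 d [48.5429  0.0105] z 0.07416172940799405 q [0.7577 0.6526 0.0001 0.0004]
```

View pics/f6.png

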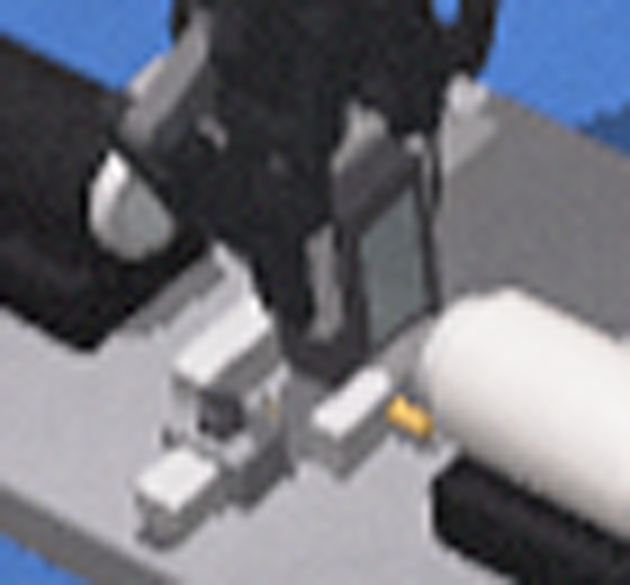

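The cell is in the jaw, with its foot near (330,370). The bolt tip and feeler are still ahead of it, near (270,405). Advancing in small steps from here.

```bash
python3 -m crank '[[-1,[0,0.02,0],[0,0,0]],[-1,[0,0.01,0],[0,0,0]],[-1,[0,0.01,0],[0,0,0]],[-1,[0,0,0],[0,0,0]],[-1,[0,0,0],[0,0,0]]]' >/dev/null; python3 fg.py
python3 -m crank '[[-1,[0,0.005,0],[0,0,0]],[-1,[0,0.005,0],[0,0,0]],[-1,[0,0.005,0],[0,0,0]],[-1,[0,0,0],[0,0,0]],[-1,[0,0,0],[0,0,0]]]' >/dev/null; python3 fg.py
python3 -m crank '[[-1,[0,0.005,0],[0,0,0]],[-1,[0,0.005,0],[0,0,0]],[-1,[0,0,0],[0,0,0]],[-1,[0,0,0],[0,0,0]],[-1,[0,0,0],[0,0,0]]]' >/dev/null; python3 fg.py
```

```text
t 19.6 Fg [-0.8644 -2.7534] -2.648569064797759 d [51.4162  0.0965] z 0.07406883704956549 q [0.7577 0.6526 0.     0.0001]
t 20.1 Fg [-1.2299 -2.3301] -1.2404810401194855 d [52.5957  0.2232] z 0.07407649733144403 q [0.7577 0.6526 0.     0.    ]
t 20.6 Fg [-1.0108 -3.7098] -1.5427271981142812 d [53.3613  0.2121] z 0.07404917790433199 q [ 0.7577  0.6526  0.     -0.    ]
```

```bash
cat >> fg.py <<'E'
import sys; sys.exit(1 if (R.T@f[:2])[0]<-4 else 0)
E
python3 -m crank '[[-1,[0,0.005,0],[0,0,0]],[-1,[0,0.005,0],[0,0,0]],[-1,[0,0,0],[0,0,0]],[-1,[0,0,0],[0,0,0]],[-1,[0,0,0],[0,0,0]]]' >/dev/null; python3 fg.py &&
python3 -m crank '[[-1,[0,0.005,0],[0,0,0]],[-1,[0,0.005,0],[0,0,0]],[-1,[0,0,0],[0,0,0]],[-1,[0,0,0],[0,0,0]],[-1,[0,0,0],[0,0,0]]]' >/dev/null && python3 fg.py &&
python3 -m crank '[[-1,[0,0.005,0],[0,0,0]],[-1,[0,0.005,0],[0,0,0]],[-1,[0,0,0],[0,0,0]],[-1,[0,0,0],[0,0,0]],[-1,[0,0,0],[0,0,0]]]' >/dev/null && python3 fg.py &&
python3 -m crank '[[-1,[0,0.005,0],[0,0,0]],[-1,[0,0.005,0],[0,0,0]],[-1,[0,0,0],[0,0,0]],[-1,[0,0,0],[0,0,0]],[-1,[0,0,0],[0,0,0]]]' >/dev/null && python3 fg.py
```

```text
t 21.1 Fg [-0.3547 -3.681 ] -1.5828446596840964 d [54.204   0.2401] z 0.074080132331726 q [0.7577 0.6526 0.0001 0.    ]
t 21.6 Fg [-0.6988 -3.1592] -1.8692545395189775 d [54.9884  0.2404] z 0.07407131780988524 q [ 0.7577  0.6526  0.0001 -0.    ]
t 22.1 Fg [-1.4531 -2.9174] -2.0680675100635413 d [55.7996  0.2536] z 0.07407777272451715 q [0.7577 0.6526 0.0001 0.    ]
t 22.6 Fg [-0.2792 -2.648 ] -1.0953859730525217 d [56.6113  0.2309] z 0.07408212568244178 q [0.7577 0.6526 0.0001 0.    ]
```

```bash

python3 -m crank '[[-1,[0,0.005,0],[0,0,0]],[-1,[0,0.005,0],[0,0,0]],[-1,[0,0,0],[0,0,0]],[-1,[0,0,0],[0,0,0]],[-1,[0,0,0],[0,0,0]]]' >/dev/null; python3 fg.py &&
python3 -m crank '[[-1,[0,0.005,0],[0,0,0]],[-1,[0,0.005,0],[0,0,0]],[-1,[0,0,0],[0,0,0]],[-1,[0,0,0],[0,0,0]],[-1,[0,0,0],[0,0,0]]]' >/dev/null && python3 fg.py &&
python3 -m crank '[[-1,[0,0.005,0],[0,0,0]],[-1,[0,0.005,0],[0,0,0]],[-1,[0,0,0],[0,0,0]],[-1,[0,0,0],[0,0,0]],[-1,[0,0,0],[0,0,0]]]' >/dev/null && python3 fg.py &&
python3 -m crank '[[-1,[0,0.005,0],[0,0,0]],[-1,[0,0.005,0],[0,0,0]],[-1,[0,0,0],[0,0,0]],[-1,[0,0,0],[0,0,0]],[-1,[0,0,0],[0,0,0]]]' >/dev/null && python3 fg.py &&
python3 -m crank '[[-1,[0,0.005,0],[0,0,0]],[-1,[0,0.005,0],[0,0,0]],[-1,[0,0,0],[0,0,0]],[-1,[0,0,0],[0,0,0]],[-1,[0,0,0],[0,0,0]]]' >/dev/null && python3 fg.py
```

```text
t 23.1 Fg [-1.8698 -3.7177] -2.648656251461681 d [57.3858  0.2022] z 0.07408235976988721 q [0.7577 0.6526 0.     0.    ]
t 23.6 Fg [-1.9889 -3.2546] -2.2529549916538314 d [58.1813  0.2177] z 0.07408139890497457 q [0.7577 0.6526 0.0001 0.    ]
t 24.1 Fg [-0.8282 -3.2709] -2.016630171171689 d [58.9613  0.252 ] z 0.07406042024532392 q [ 0.7577  0.6526  0.     -0.    ]
t 24.6 Fg [-0.5393 -4.3526] -2.618821747663805 d [59.7974  0.2328] z 0.0740928992763493 q [0.7577 0.6526 0.0001 0.    ]
t 25.1 Fg [-1.2834 -3.5786] -1.954196704907103 d [60.5711  0.1898] z 0.07407770350880272 q [ 0.7577  0.6526  0.     -0.    ]
```

```bash
python3 - <<'E'
from h import *; import cv2
s=manip.camera("scene");t=manip.camera("top")
cv2.imwrite("pics/f7.png",np.hstack([cv2.resize(s[200:240,215:255],None,fx=10,fy=10,interpolation=cv2.INTER_CUBIC),cv2.resize(t[200:250,370:420],None,fx=8,fy=8,interpolation=cv2.INTER_CUBIC)]))
E
```

```text
(no output)
```

View pics/f7.png

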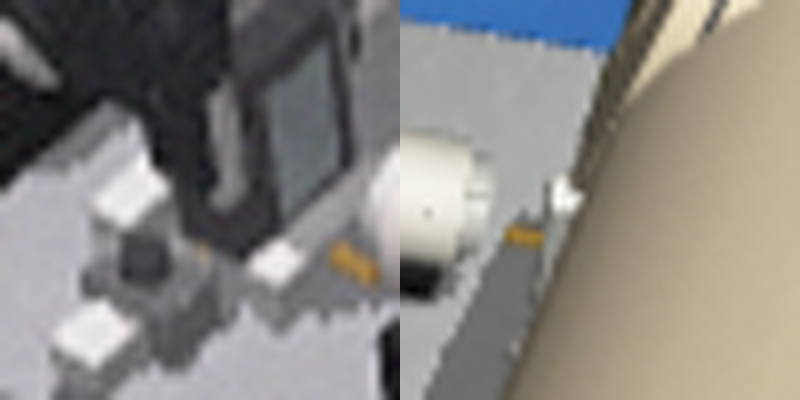

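The brass feeler pin, at (205,252) in the left crop, stands just ahead of the foot. Continuing in the same steps.

```bash

python3 -m crank '[[-1,[0,0.005,0],[0,0,0]],[-1,[0,0.005,0],[0,0,0]],[-1,[0,0,0],[0,0,0]],[-1,[0,0,0],[0,0,0]],[-1,[0,0,0],[0,0,0]]]' >/dev/null; python3 fg.py &&
python3 -m crank '[[-1,[0,0.005,0],[0,0,0]],[-1,[0,0.005,0],[0,0,0]],[-1,[0,0,0],[0,0,0]],[-1,[0,0,0],[0,0,0]],[-1,[0,0,0],[0,0,0]]]' >/dev/null && python3 fg.py &&
python3 -m crank '[[-1,[0,0.005,0],[0,0,0]],[-1,[0,0.005,0],[0,0,0]],[-1,[0,0,0],[0,0,0]],[-1,[0,0,0],[0,0,0]],[-1,[0,0,0],[0,0,0]]]' >/dev/null && python3 fg.py &&
python3 -m crank '[[-1,[0,0.005,0],[0,0,0]],[-1,[0,0.005,0],[0,0,0]],[-1,[0,0,0],[0,0,0]],[-1,[0,0,0],[0,0,0]],[-1,[0,0,0],[0,0,0]]]' >/dev/null && python3 fg.py &&
python3 -m crank '[[-1,[0,0.005,0],[0,0,0]],[-1,[0,0.005,0],[0,0,0]],[-1,[0,0,0],[0,0,0]],[-1,[0,0,0],[0,0,0]],[-1,[0,0,0],[0,0,0]]]' >/dev/null && python3 fg.py
```

```text
t 25.7 Fg [-1.0867 -2.7719] -2.703925053051465 d [61.3892  0.2639] z 0.07406230797473635 q [ 0.7577  0.6526  0.     -0.    ]
t 26.2 Fg [-0.5659 -3.0944] -2.2349227038976287 d [62.2042  0.2013] z 0.0740870122366594 q [0.7577 0.6526 0.0001 0.    ]
t 26.7 Fg [-0.8203 -3.119 ] -1.5832451878802638 d [62.9851  0.246 ] z 0.07407370295273791 q [ 0.7577  0.6526  0.0001 -0.    ]
t 27.2 Fg [ 0.3588 -2.6863] -1.224257332003897 d [63.7834  0.2525] z 0.07407914133302666 q [ 0.7577  0.6526  0.0001 -0.    ]
t 27.7 Fg [-0.9696 -3.0039] -1.9947447737491377 d [64.599  0.224] z 0.07407295251721124 q [0.7577 0.6526 0.0001 0.    ]
```

```bash

python3 -m crank '[[-1,[0,0.005,0],[0,0,0]],[-1,[0,0.005,0],[0,0,0]],[-1,[0,0,0],[0,0,0]],[-1,[0,0,0],[0,0,0]],[-1,[0,0,0],[0,0,0]]]' >/dev/null; python3 fg.py &&
python3 -m crank '[[-1,[0,0.005,0],[0,0,0]],[-1,[0,0.005,0],[0,0,0]],[-1,[0,0,0],[0,0,0]],[-1,[0,0,0],[0,0,0]],[-1,[0,0,0],[0,0,0]]]' >/dev/null && python3 fg.py &&
python3 -m crank '[[-1,[0,0.005,0],[0,0,0]],[-1,[0,0.005,0],[0,0,0]],[-1,[0,0,0],[0,0,0]],[-1,[0,0,0],[0,0,0]],[-1,[0,0,0],[0,0,0]]]' >/dev/null && python3 fg.py &&
python3 -m crank '[[-1,[0,0.005,0],[0,0,0]],[-1,[0,0.005,0],[0,0,0]],[-1,[0,0,0],[0,0,0]],[-1,[0,0,0],[0,0,0]],[-1,[0,0,0],[0,0,0]]]' >/dev/null && python3 fg.py &&
python3 -m crank '[[-1,[0,0.005,0],[0,0,0]],[-1,[0,0.005,0],[0,0,0]],[-1,[0,0,0],[0,0,0]],[-1,[0,0,0],[0,0,0]],[-1,[0,0,0],[0,0,0]]]' >/dev/null && python3 fg.py
```

```text
t 28.2 Fg [-0.5791 -3.2523] -2.0212572820360344 d [65.3869  0.2028] z 0.07407603638382894 q [0.7577 0.6526 0.0001 0.    ]
t 28.7 Fg [-0.6847 -3.0622] -2.5166056248433617 d [66.179   0.2367] z 0.07407165362447728 q [ 0.7577  0.6526  0.     -0.    ]
t 29.2 Fg [ 0.2304 -3.3937] -2.0250459049672984 d [67.0139  0.1988] z 0.07407990702747141 q [0.7577 0.6526 0.0001 0.    ]
t 29.7 Fg [-0.9758 -3.4821] -2.0000965663592374 d [67.7841  0.212 ] z 0.07407294581778184 q [0.7577 0.6526 0.0001 0.    ]
t 30.2 Fg [-0.9859 -2.5951] -1.9097389036783443 d [68.5376  0.2038] z 0.07405671786606512 q [ 0.7577  0.6526  0.     -0.    ]
```

```bash

python3 -m crank '[[-1,[0,0.005,0],[0,0,0]],[-1,[0,0.005,0],[0,0,0]],[-1,[0,0,0],[0,0,0]],[-1,[0,0,0],[0,0,0]],[-1,[0,0,0],[0,0,0]]]' >/dev/null; python3 fg.py &&
python3 -m crank '[[-1,[0,0.005,0],[0,0,0]],[-1,[0,0.005,0],[0,0,0]],[-1,[0,0,0],[0,0,0]],[-1,[0,0,0],[0,0,0]],[-1,[0,0,0],[0,0,0]]]' >/dev/null && python3 fg.py &&
python3 -m crank '[[-1,[0,0.005,0],[0,0,0]],[-1,[0,0.005,0],[0,0,0]],[-1,[0,0,0],[0,0,0]],[-1,[0,0,0],[0,0,0]],[-1,[0,0,0],[0,0,0]]]' >/dev/null && python3 fg.py
python3 - <<'E'
from h import *; import cv2
s=manip.camera("scene")
cv2.imwrite("pics/f8.png",cv2.resize(s[200:240,215:255],None,fx=14,fy=14,interpolation=cv2.INTER_CUBIC))
E
```

```text
t 30.7 Fg [-0.6892 -3.6067] -1.1080718133522618 d [69.377  0.213] z 0.07407283164152784 q [0.7577 0.6526 0.     0.    ]
t 31.2 Fg [-0.2887 -3.3311] -1.7346383413094464 d [70.2066  0.2105] z 0.07409186141476339 q [0.7577 0.6526 0.0001 0.    ]
t 31.7 Fg [-1.7508 -3.0235] -1.9183596142973218 d [70.9937  0.2369] z 0.07407832180938216 q [0.7577 0.6526 0.0001 0.    ]
```

View pics/f8.png

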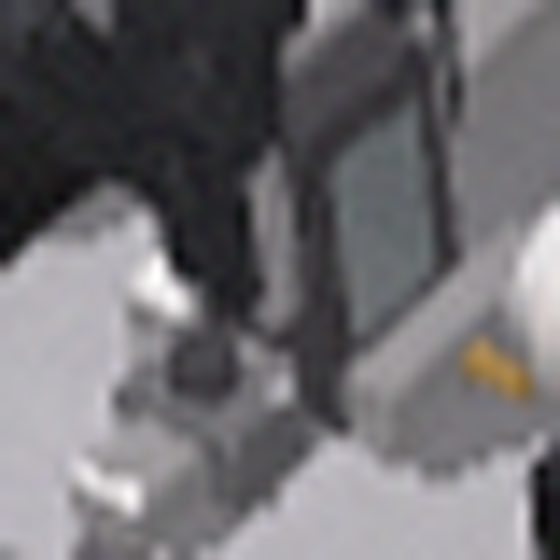

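The foot's corner is now at (340,425), past the jaw's end. The feeler is hidden and the bolt must be within a few mm. The finger is beside and above the screw, with no contact force.

```bash

python3 -m crank '[[-1,[0,0.005,0],[0,0,0]],[-1,[0,0.005,0],[0,0,0]],[-1,[0,0,0],[0,0,0]],[-1,[0,0,0],[0,0,0]],[-1,[0,0,0],[0,0,0]]]' >/dev/null; python3 fg.py &&
python3 -m crank '[[-1,[0,0.005,0],[0,0,0]],[-1,[0,0.005,0],[0,0,0]],[-1,[0,0,0],[0,0,0]],[-1,[0,0,0],[0,0,0]],[-1,[0,0,0],[0,0,0]]]' >/dev/null && python3 fg.py &&
python3 -m crank '[[-1,[0,0.005,0],[0,0,0]],[-1,[0,0.005,0],[0,0,0]],[-1,[0,0,0],[0,0,0]],[-1,[0,0,0],[0,0,0]],[-1,[0,0,0],[0,0,0]]]' >/dev/null && python3 fg.py &&
python3 -m crank '[[-1,[0,0.005,0],[0,0,0]],[-1,[0,0.005,0],[0,0,0]],[-1,[0,0,0],[0,0,0]],[-1,[0,0,0],[0,0,0]],[-1,[0,0,0],[0,0,0]]]' >/dev/null && python3 fg.py
```

```text
t 32.25 Fg [-0.6652 -3.2562] -1.7027879058561177 d [71.7582  0.2002] z 0.07405730027015053 q [ 0.7577  0.6526  0.     -0.    ]
t 32.75 Fg [-4.5922 -2.8801] -0.5051857077969604 d [72.144  0.175] z 0.07397108040972879 q [ 0.7577  0.6526 -0.0002 -0.0004]
```

```bash

python3 -m crank '[[-1,[0,0.005,0],[0,0,0]],[-1,[0,0,0],[0,0,0]],[-1,[0,0,0],[0,0,0]],[-1,[0,0,0],[0,0,0]],[-1,[0,0,0],[0,0,0]]]' >/dev/null; python3 fg.py
```

```text
t 33.25 Fg [-5.8911 -3.535 ] 1.5676726499816545 d [72.2091  0.1643] z 0.07397141059442978 q [ 0.7577  0.6526 -0.0004 -0.0008]
```

```bash

python3 -m crank '[[-1,[0,0.005,0],[0,0,0]],[-1,[0,0,0],[0,0,0]],[-1,[0,0,0],[0,0,0]],[-1,[0,0,0],[0,0,0]],[-1,[0,0,0],[0,0,0]]]' >/dev/null; python3 fg.py;python3 -m crank '[[-1,[0,0,0],[0,0,0]],[-1,[0,0,0],[0,0,0]],[-1,[0,0,0],[0,0,0]],[-1,[0,0,0],[0,0,0]],[-1,[0,0,0],[0,0,0]]]' >/dev/null; python3 fg.py
```

```text
t 33.75 Fg [-8.677  -2.7416] 3.9959810602494823 d [72.2464  0.1363] z 0.07396343890251049 q [ 0.7578  0.6525 -0.0006 -0.0011]
t 34.25 Fg [-7.9446 -2.7245] 4.354212329985736 d [72.2713  0.188 ] z 0.07396128698079416 q [ 0.7578  0.6525 -0.0006 -0.0011]
```

```bash

python3 -m crank '[[-1,[0,0.004,0],[0,0,0]],[-1,[0,0,0],[0,0,0]],[-1,[0,0,0],[0,0,0]],[-1,[0,0,0],[0,0,0]],[-1,[0,0,0],[0,0,0]]]' >/dev/null; python3 fg.py;python3 -m crank '[[-1,[0,0,0],[0,0,0]],[-1,[0,0,0],[0,0,0]],[-1,[0,0,0],[0,0,0]],[-1,[0,0,0],[0,0,0]],[-1,[0,0,0],[0,0,0]]]' >/dev/null; python3 fg.py
python3 -m crank '[[-1,[0,0,0],[0,0,0]],[-1,[0,0,0],[0,0,0]],[-1,[0,0,0],[0,0,0]],[-1,[0,0,0],[0,0,0]],[-1,[0,0,0],[0,0,0]]]' >/dev/null; python3 fg.py
```

```text
t 34.75 Fg [-9.4618 -2.6928] 4.9501915788143975 d [72.3133  0.205 ] z 0.07395191678896712 q [ 0.7577  0.6525 -0.0008 -0.0014]
t 35.25 Fg [-8.8484 -2.2273] 5.244563879927976 d [72.2942  0.1029] z 0.07396728047084677 q [ 0.7578  0.6525 -0.0008 -0.0014]
t 35.75 Fg [-9.3825 -2.3144] 5.530098875088937 d [72.3127  0.1374] z 0.07395873156859227 q [ 0.7578  0.6525 -0.0008 -0.0014]
```

```bash
python3 - <<'E'
from h import *; import cv2
s=manip.camera("scene")
cv2.imwrite("pics/f9.png",cv2.resize(s[195:240,210:255],None,fx=13,fy=13,interpolation=cv2.INTER_CUBIC))
o=manip.get_obs();print(np.array(o["torque"]))
E
```

```text
[-0.2932  2.2617  0.0835]
```

View pics/f9.png

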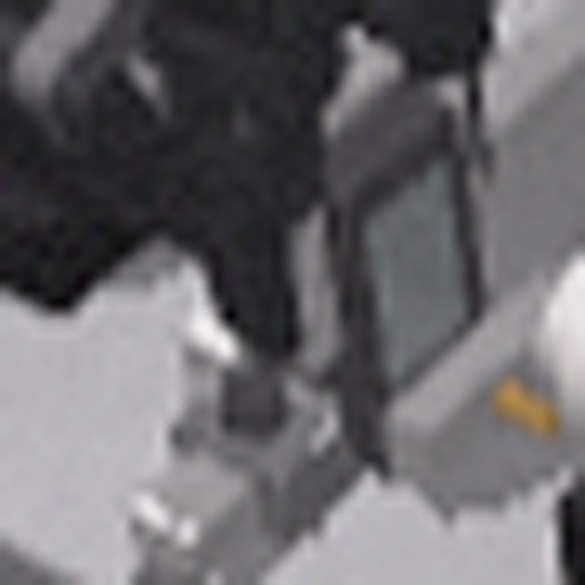

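```bash
python3 - <<'E'
from h import *
u=px((378,470),13,(210,195)); w=atz("scene",u,.025)
print(u,rz(-.14).T@(w[:2]-[.5759,-.16])*1e3)
for l in ((26,13,43),(26,-13,43),(44,13,43),(26,13,25),(20,13,41),(20,25,41)):
  w=np.r_[np.array([.5759,-.16])+rz(-.14)@(np.array(l[:2])/1e3),l[2]/1e3]; print(l,((proj("scene",w)[0]-[210,195]+.5)*13-.5), "d2",((proj("scene",w)[0]-[215,185]+.5)*10-.5))
E
```

```text
[238.6154 230.6923] [21.294  11.0584]
(26, 13, 43) [358.2303 417.9721] d2 [225.4464 421.4016]
(26, -13, 43) [243.5602 359.0701] d2 [137.2386 376.0924]
(44, 13, 43) [290.6495 479.3694] d2 [173.4611 468.6303]
(26, 13, 25) [369.2752 490.2753] d2 [233.9425 477.0195]
(20, 13, 41) [381.701  405.8596] d2 [243.5007 412.0843]
(20, 25, 41) [435.1339 433.214 ] d2 [284.603  433.1262]
```

```bash
python3 - <<'E'
from h import *
for u in ((162,186),(162,168),(150,165),(185,165)): 
  for z in (.033,.039): w=atz("top",px(u,9,(380,205)),z); print("top",u,z,rz(-.148).T@(w[:2]-[.5723,-.1599])*1e3)
for u in ((203,403),(200,395)): w=atz("scene",px(u,10,(215,185)),.035); print("sc",u,rz(-.14).T@(w[:2]-[.5759,-.16])*1e3)
E
```

```text
top (162, 186) 0.033 [16.3602  0.2479]
top (162, 186) 0.039 [14.9419  1.1664]
top (162, 168) 0.033 [21.7333  0.9237]
top (162, 168) 0.039 [20.2874  1.8388]
top (150, 165) 0.033 [22.0698  4.5339]
top (150, 165) 0.039 [20.6222  5.4305]
top (185, 165) 0.033 [23.7027 -5.6677]
top (185, 165) 0.039 [22.2468 -4.7189]
sc (203, 403) [18.6334 -0.9275]
sc (200, 395) [17.0213 -3.1761]
```

Cross-check: the foot's front lies at gauge x ≈ 21.3 mm. Before the slide, the bolt's face measured about 20.5 to 21.7 mm (feeler tip about 16.5 mm). So the contact is the cell on the bolt, held at about 8 to 9.5 N for over 2 s. Releasing now.

```bash

python3 -m crank '[[-0.15,[0,0,0],[0,0,0]],[0,[0,0,0],[0,0,0]],[0,[0,0,0],[0,0,0]],[0,[0,0,0],[0,0,0]],[0,[0,0,0],[0,0,0]]]'; python3 fg.py
python3 - <<'E'
from h import *; import cv2
s=manip.camera("scene")
cv2.imwrite("pics/g1.png",cv2.resize(s[195:240,210:255],None,fx=13,fy=13,interpolation=cv2.INTER_CUBIC))
E
```

```text
clock: 36.3
position: [0.5823, -0.1596, 0.0742]
ee_rot: [0.758, 0.653, 0.0, 0.0]
ft_force: [0.4, 0.8, 0.4]
grip_width: 0.497
t 36.3 Fg [0.2746 0.8028] 0.3873991958344684 d [73.9008  0.4392] z 0.0741588869413179 q [0.7576 0.6527 0.0002 0.0001]
```

View pics/g1.png

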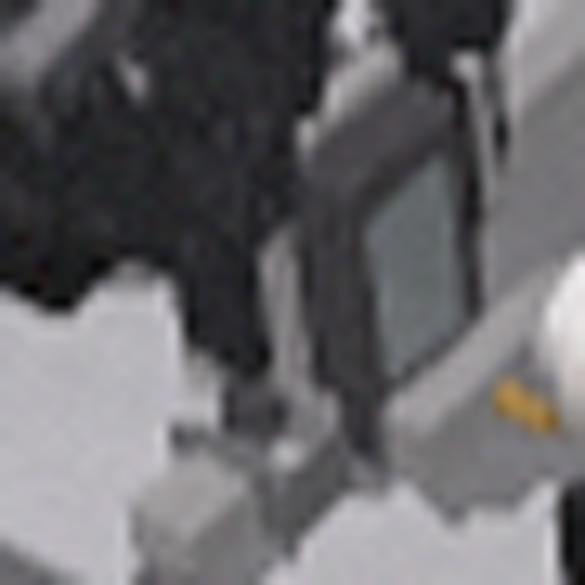

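The fingers are clear of both plates, forces are near zero, and the cell has not moved: its foot corner is still at about (375,470). Centring the hand, then lifting straight up.

```bash

python3 -m crank '[[0,[-0.003,-0.02,0],[0,0,0]],[0,[0,0,-0.05],[0,0,0]],[0,[0,0,-0.2],[0,0,0]],[0,[0,0,-0.3],[0,0,0]],[0,[0,0,-0.3],[0,0,0]]]'
python3 -m crank '[[0,[0,0,-0.4],[0,0,0]],[0,[0,0,-0.4],[0,0,0]],[0,[0,-0.5,0],[0,0,0]],[0,[0,-0.5,0],[0,0,0]],[0,[0,0,0],[0,0,0]]]'
python3 -m crank '[[0,[0.5,0,0],[0,0,0]],[0,[0.5,0,0],[0,0,0]],[0,[0.5,0,0],[0,0,0]],[0,[0.5,0,0],[0,0,0]],[0,[0.5,0,0],[0,0,0]]]'
python3 -m crank '[[0,[0.5,0,0],[0,0,0]],[0,[0.5,0,0],[0,0,0]],[0,[0,0,0],[0,0,0]],[0,[0,0,0],[0,0,0]],[0,[0,0,0],[0,0,0]]]'
python3 - <<'E'
from h import *; import cv2
s=manip.camera("scene");t=manip.camera("top")
cv2.imwrite("pics/h1.png",np.hstack([cv2.resize(s[190:240,210:260],None,fx=8,fy=8,interpolation=cv2.INTER_CUBIC),cv2.resize(t[200:275,365:440],None,fx=5.334,fy=5.334,interpolation=cv2.INTER_CUBIC)[:400,:400]]))
cv2.imwrite("pics/h2.png",t)
E
```

```text
clock: 36.85
position: [0.5804, -0.16, 0.144]
ee_rot: [0.758, 0.652, 0.0, 0.0]
ft_force: [0.7, 0.3, -0.0]
grip_width: 0.499
clock: 37.35
position: [0.4971, -0.1483, 0.2069]
ee_rot: [0.758, 0.652, 0.001, -0.001]
ft_force: [0.5, 0.2, 0.1]
grip_width: 0.502
clock: 37.85
position: [0.5314, 0.0514, 0.2075]
ee_rot: [0.758, 0.652, 0.001, 0.0]
ft_force: [1.1, 0.0, 0.1]
grip_width: 0.501
clock: 38.35
position: [0.5431, 0.1276, 0.2068]
ee_rot: [0.758, 0.652, 0.0, 0.0]
ft_force: [-0.7, -0.4, 0.7]
grip_width: 0.496
```

View pics/h1.png

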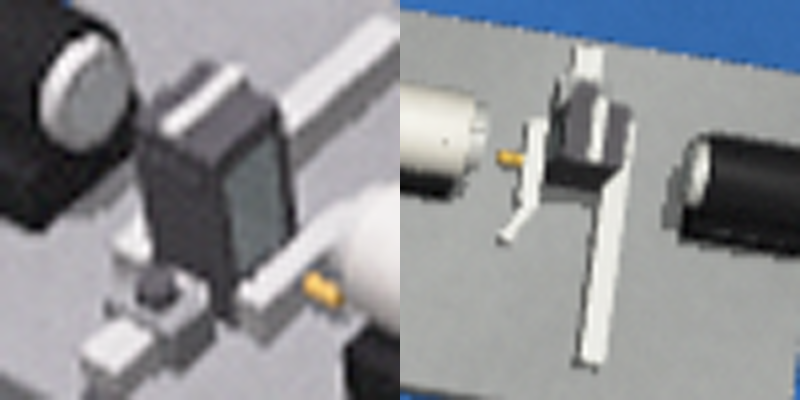

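View pics/h2.png

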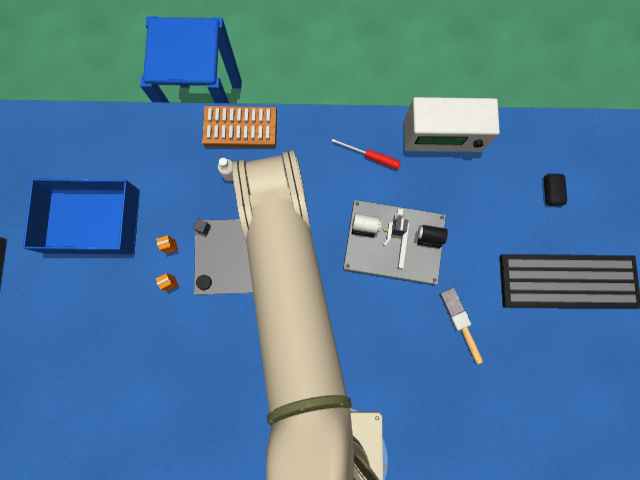

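The cell stands upright between jaw and rail with its foot at the stop, ridge along the channel and glass towards the lamp and receiver. The bystanders in view are where they were. Last check: locate the ridge in gauge coordinates.

```bash
python3 - <<'E'
from h import *
S=400/75.
for n,a,b,k,o,g,y in (("scene",(238,70),(168,133),8,(210,190),(.5759,-.16),-.14),("top",(203,97),(197,160),5.334,(365,200),(.5723,-.1599),-.148)):
    A=atz(n,px(a,k,o),.097);B=atz(n,px(b,k,o),.097);d=A-B
    print(n,np.linalg.norm(d),np.arctan2(d[1],d[0]),rz(y).T@((A+B)[:2]/2-g)*1e3)
    if n=="scene":
        u=px((222,322),8,(210,190)); w=atz(n,u,.025); print("foot corner",rz(y).T@(w[:2]-g)*1e3)
E
```

```text
scene 0.030671586512615784 3.0237413360314633 [ 7.8795 -0.7157]
foot corner [20.7815  6.7688]
top 0.030483195680280017 -0.11742428237428507 [ 6.9715 -0.7021]
```

```bash
python3 -c "
from workcell import manip
print(manip.hand_in())"
```

```text
the job is handed in; nothing more can be done
None
```

The cell is standing home against the end stop's bolt, released, and the job is handed in at about 38.5 s. `hand_in()` gave no verdict.

- **Pick and set-down:** I gripped the cell by its metal side plates and set it down in the open end of the channel. I then felt for the rail, which it met at about 5 N, and slid it along under the jaw.
- **Stop:** The bolt was met after 72 mm of travel. I held the cell there for about 2 s with 8 to 9.5 N measured at the wrist, peaking at 9.5 N. That is slightly under the 10 N asked for, and I saw no reading above it. After opening the jaws I lifted straight up.
- **Position checks:** The cell is upright between rail and jaw, and its ridge measures about 7 to 8 mm in x and -0.7 mm in y in the gauge frame. Its foot front reads 20.8 to 21.3 mm, and the bolt's face about 20.5 to 21.7 mm before the slide.
- **Bystanders:** Those in view in the last top picture are where they started. The arm hid the pin gauge and objective, but nothing was touched there.

**Disagreements:**
- The ridge's angle read -0.117 rad in both cameras, against about -0.148 rad for the channel as slid. I take the 0.03 rad as reading error, since the jaw holds the cell flat to the rail, and it is within the 0.06 rad limit.
- The cameras differed by about 4 mm on where the gauge is, so I trusted the felt contacts.
- The feeler's travel could not be read directly.

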